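# Check the inner gate by touch, then load a tray into the pass box

## Robot

A 6-joint arm with a two-finger parallel gripper is mounted at the origin on the work surface. World frame = base frame: x ahead of the robot, y to its left, z up, the work surface at z = 0. Lengths are in mm, angles in rad, forces in N, time in s.
With the tool pointing down it reaches from about 325 to 900 mm from the base axis. Payload 6.1 kg.
Tool frame: the origin (TCP) lies at the very end of the fingers, on their centre line; the grasp point (between the pads) lies 19 mm behind it; z points along the fingers, y is the line along which they close (so a half turn about z gives the same grasp; the last joint's range is limited). The gripper opens to 85 mm and grips with 20 to 120 N. Pads are 22 mm wide; open, the fingers measure 114 mm over their backs; the gripper's body (76 mm by 85 mm) begins 54 mm behind the grasp point. The pads swing forward as they close: fully open they stand 13 mm farther back than shut.
Start: joints at [-0.126, 0.22, 1.526, -0, 1.395, -0.126], TCP at [624.993, -0.003, 231.3] pointing down, gripper open.
Joint ranges: [-2.98, 2.98], [-0.91, 2.08], [0.09, 2.57], [-1.24, 4.39], [0.2, 2.65], [-2.68, 2.68]. Speed limits (rad/s): [2.57, 2.57, 3.01, 3.14, 3.14, 3.14].

## Interface

Orientations are given as [roll, pitch, yaw] about the fixed x, y, z axes, in that order (R = Rz(yaw) Ry(pitch) Rx(roll)).
In Python, from rig import ctrl gives the robot as it stands. The module is installed in compiled form; this text tells all that it offers.
- The arm moves only by the shell command python3 -m pendant 'ROWS' [OPENING] [FORCE]. ROWS is JSON, a list of rows, each a list of 4 numbers: the shift along the tool's x, y, z each as a share of 2.5 cm, from -1 to 1, then the turn about the tool's z as a share of 6 degrees, from -1 to 1. A call has 1 to 12 rows; each row shifts and turns the commanded pose from where the row before left it, along the tool's axes as they then stand; what a row does not reach is not made up. A row lasts 1/12 s, in which the tool goes at most 41.7 mm and 7.16 degrees, less where a joint would pass 70% of its speed; a pose out of reach is approached as far as the arm can. A call with a number of a shift or a turn outside -1 to 1 is refused whole. A call with a gripper value outside its range is refused whole. OPENING is the opening, from -1 (shut) to 1 (fully open), so that 0 is half open, set as the call begins (- or left out, the last holds). The fingers move at their own pace and stop on an object; FORCE is the grip in N (left out, the last holds). Time passes only in rows, so rows that do not move let the fingers close. It gives the time, the measured TCP pose, the force, the opening and the grip force at its end, in the units of the state.
- ctrl.sense(): the state, without advancing time (a new reading comes with each control period).
- ctrl.snapshot(name): name is "scene" or "side" or "wrist"; returns a dict with "pixels" (480x640x3 uint8, red, green, blue), "fx", "fy", "cx", "cy" (pixels), "rvec" (rotation vector, rad) and "tvec" (3), from world to camera coordinates, as OpenCV has them. Camera axes: x right, y down, z forward; pixel columns grow to the right and rows downward; lengths in mm; the calibration is good to about 2 mm. A picture is of the moment at which its call begins. There is no depth.
- ctrl.sign_off(): hands the job in; it is judged then, once.
The state is a dict: "time": time; "qpos": joint angles; "qvel": joint speeds; "joint_efforts": joint torques, N m; "eef_pos": TCP position; "tcp_rot": TCP orientation; "ft_force": force on the tool from outside, world axes, zero at the start; "ft_torque": the same for the moment, N m; "grip_width": finger opening in mm; "grasp_force": force on a finger pad.
Only numpy, scipy, OpenCV 4.12 (cv2) and the standard library are available. Lean on these libraries where they do the work, as an engineer would, in place of code of your own. Each camera call takes 0.05 s, during which the arm holds its last target. There are 200 camera calls.

## Task

Load the sample tray into the glove cabinet's pass box. First make sure by touch that the inner gate is shut: push its round black knob with the gripper along its sloping travel until it is firmly home. Only then swing the outer cover up until it stands upright, slide the tray along the deck without lifting it until it drops flat into the pocket, and let go, leaving the cover standing open, the gate shut and the things around undisturbed.

Things in the scene. Friction and masses are not known exactly. Their poses are not given: they have to be found in the camera images.
- passbox: Fixed pass box with glove cabinet. Origin at bench level, z up, x away from the robot, y along the unit. Steel deck: top at z 60 mm, x -80 to 80, y -40 to 300. Clear cabinet: x -120 to 180, y -480 to -150, 300 mm high; its clear roof (6 mm) overhangs the gate to y -85, so a tool pointing straight down cannot reach the knob.
- gate_face (a point): Centre of the flat push face of the inner gate's round black knob (48 mm across, 14 mm thick), moving with it; shut: x 0, y -100, z 140 mm in the pass box frame. Its z axis is the face's outward normal and the opening direction, leaning 0.61 rad (35 deg) from vertical towards the box's +y; push along -z to shut. A white guide block 100 x 30 mm starts 33 mm under the shut face.
- gate (a joint): Inner gate slide, m: 0 shut (rigid stop), growing as it is pulled out along its slope, at most 0.03. It may start anywhere from shut to 14 mm ajar. Moves against about 5 N of friction and stays where left. Counts as shut below 0.003.
- cover_handle (a point): Middle of the steel bar handle on the outer cover, moving with it: 12 mm thick, 100 mm long along the box's y, a post at each end, centre 30 mm above the cover's top. Shut: x -61, y 50, z 132 mm in the pass box frame. The cover is a clear hood 150 (x) x 160 (y) x 42 mm with aluminium rim, standing on the deck over the pocket.
- cover_hinge (a point): Middle of the cover's hinge line, which runs along the pass box's y, at deck level on the cover's far (+x) rim: x 75, y 50, z 60 mm in the pass box frame. Does not move.
- cover (a joint): Outer cover hinge, rad: 0 shut; the robot-side edge rises and swings up and over away from the robot as it grows; about 1.57 upright, stop at 1.75. Hinge friction 0.4 N m: the cover stays where it is left. Counts as open above 1.35.
- tray: Loose aluminium sample tray, 80 (its x) x 90 (its y) x 8 mm, about 0.25 kg, lying on the loading deck beside the cover. Origin at the centre of its underside. In its middle stands a grip fin, 40 (x) x 10 (y) mm, reaching from 8 to 34 mm above the underside. Starts turned by up to about 0.2 rad relative to the pass box.
- pocket (a point): Centre of the floor of the rectangular pocket in the deck under the cover, 86 (x) x 96 (y) mm, 4 mm deep (floor 56 mm above the bench), at x 0, y 50 mm in the pass box frame, with the same axes. A seated tray has its origin at this point and its axes along the pass box's axes; it stands 4 mm proud.
- bottle: Bystander: glass bottle with a cap, 72 mm across, about 190 mm tall with cap. Origin under its centre.
- rack: Bystander: tube rack 90 x 160 x 61 mm. Origin under its centre.
- dishes: Bystander: stack of three culture dishes, 90 mm across, 41 mm tall. Origin under its centre.

How it is judged:
By the outcome, as a careful person would: the job done as asked, in the order asked, and still so for the second after the job is handed in, with the robot touching nothing.
It also fails if it takes over 64 s, if anything falls off the work surface, if the arm or the gripper's body presses on something with over 40 N, if the wrist force passes 120 N, or if a joint passes its speed limit or range.

## Working session

There is one attempt and no reset: what is moved stays moved. The work goes in short steps, Python scripts to look and compute and a shell command to move; the robot and the scene stay as the last step left them, time stands still between calls to the robot, and variables do not carry over. Pictures are saved under pics/ and viewed, at most 10 in all, crops included, and the job is handed in when it is done.

```bash
mkdir -p pics; ls
python3 - <<'E'
from rig import ctrl
import cv2,pickle
d={}
for n in("scene","side","wrist"):
    s=ctrl.snapshot(n); d[n]=s; cv2.imwrite(f"pics/{n}0.png",s["pixels"][:,:,::-1])
    print(n,s["fx"],s["cx"],s["cy"],s["rvec"],s["tvec"])
pickle.dump(d,open("d0.pkl","wb"))
print(ctrl.sense())
E
```

```text
pics
scene 605.5502498791964 325.6189429237285 246.1178652708884 [ 0.64562539  2.66180149 -1.08649078] [ 427.03468621 -242.69456857 1492.96546348]
side 496.20991920707536 318.7128201629482 248.55124952671548 [ 1.74795932  1.85749729 -0.72012905] [-139.6324729  -394.18651606 1445.46714181]
wrist 336.7888980245139 314.1748323813987 239.17306453949067 [-2.82046863e+00 -2.97599817e-04  1.31502562e-03] [-623.75996105  -41.61648595  380.26741796]
{'time': 0.15, 'qpos': array([-1.26114711e-01,  2.21049045e-01,  1.52737914e+00, -1.53043200e-05,
        1.39468324e+00, -1.26098323e-01]), 'qvel': array([ 0.00021769,  0.00025996, -0.00447532,  0.00149456, -0.00013749,
       -0.00135121]), 'joint_efforts': array([ 5.24838761e-04, -4.97483325e+01, -3.89904678e+01, -1.73041117e-04,
        7.14129725e-03, -8.50862284e-05]), 'eef_pos': array([6.24525601e+02, 4.20547535e-02, 2.30431699e+02]), 'tcp_rot': array([-3.14008405e+00, -1.76063171e-04,  1.57078250e+00]), 'ft_force': array([-0.08295804, -0.5167454 ,  0.40446213]), 'ft_torque': array([0.00736636, 0.02358307, 0.03820906]), 'grasp_force': 0.0, 'grip_width': 85.40899397439695}
```

View pics/scene0.png

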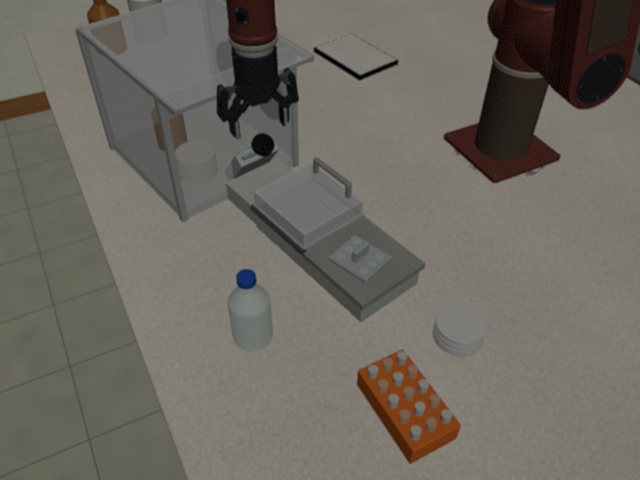

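View pics/side0.png

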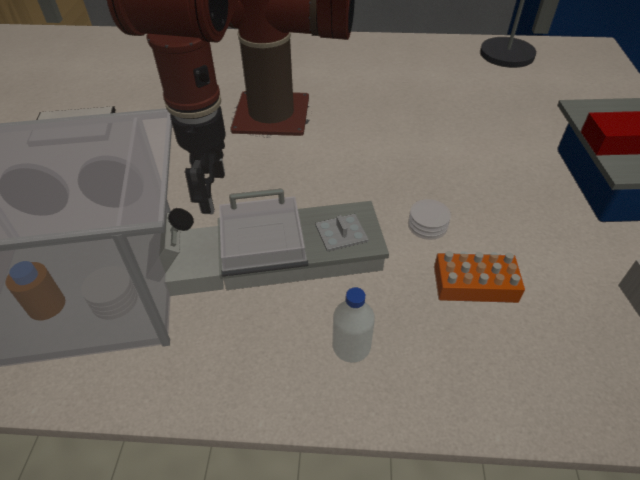

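The scene view shows the deck's +y corners at about (424,265) and (362,305), the handle from (315,162) to (349,190), the knob at (263,145) and the fin at (360,252). The side view shows the knob at (180,219), the handle from (232,196) to (283,193), the deck corners at (380,205) and (385,250), and the fin at (343,226).

```bash
cat > h.py <<'E'
import numpy as np,cv2,pickle
from scipy.spatial.transform import Rotation as Ro
def cam(s):
    R=cv2.Rodrigues(np.array(s["rvec"],float))[0];t=np.array(s["tvec"],float)
    return R,t,np.array([[s["fx"],0,s["cx"]],[0,s["fy"],s["cy"]],[0,0,1]])
def ray(s,p):
    R,t,K=cam(s);d=R.T@np.linalg.inv(K)@[p[0],p[1],1];return -R.T@t,d/np.linalg.norm(d)
def onz(s,p,z):
    c,d=ray(s,p);return c+d*(z-c[2])/d[2]
def tri(s1,p1,s2,p2):
    c,d=ray(s1,p1);e,f=ray(s2,p2);A=np.c_[d,-f];k=np.linalg.lstsq(A,e-c,rcond=None)[0]
    a,b=c+d*k[0],e+f*k[1];return (a+b)/2,np.linalg.norm(a-b)
def proj(s,P):
    R,t,K=cam(s);q=K@(R@np.asarray(P,float)+t);return q[:2]/q[2]
E
python3 - <<'E'
from h import *
d=pickle.load(open("d0.pkl","rb"));S,D=d["scene"],d["side"]
np.set_printoptions(precision=1,suppress=True)
for n,a,b in[("c-",(424,265),(380,205)),("c+",(362,305),(385,250)),("h1",(315,162),(232,196)),("h2",(349,190),(283,193)),("knob",(263,145),(180,219)),("fin",(360,252),(343,226))]:
    print(n,*tri(S,a,D,b),onz(S,a,60),onz(D,b,60))
a=cv2.resize(S["pixels"][120:320,220:440],None,fx=3.6,fy=3,interpolation=3)
b=cv2.resize(D["pixels"][170:300,155:405],None,fx=3.2,fy=4.6,interpolation=3)
f=lambda i:cv2.convertScaleAbs(i[:,:,::-1],alpha=1.5)
cv2.imwrite("pics/ca.png",f(a));cv2.imwrite("pics/cb.png",f(b))
E
```

```text
c- [440.1 300.6  69.6] 13.245023624065034 [426.8 288.3  60. ] [438.9 303.4  60. ]
c+ [572.2 312.7  55.5] 7.380614160931558 [577.9 318.7  60. ] [571.8 311.   60. ]
h1 [505.9  -3.8 128.7] 3.872371675527929 [467.1 -81.3  60. ] [427.9 -28.1  60. ]
h2 [482.9  97.7 121.9] 3.3559533157600927 [446.4  36.5  60. ] [411.4  85.5  60. ]
knob [583.5 -90.6 137.3] 0.24559573663828588 [ 544.9 -190.8   60. ] [ 507.2 -126.8   60. ]
fin [529.1 223.8  82. ] 1.6109685287465145 [516.6 205.1  60. ] [508.4 224.1  60. ]
```

View pics/ca.png

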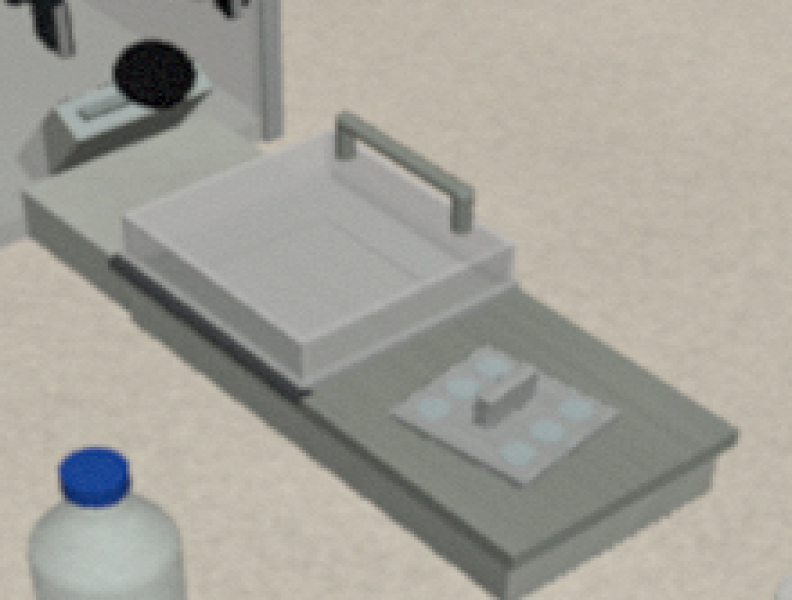

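View pics/cb.png

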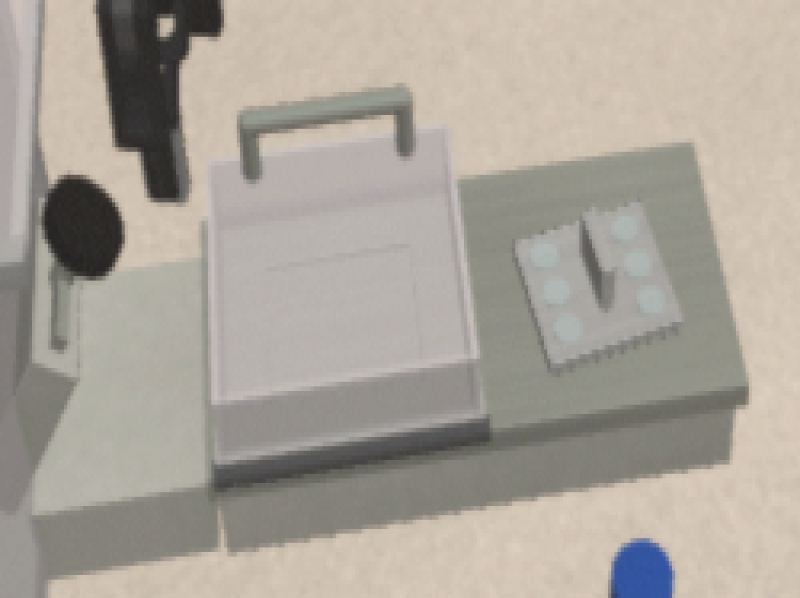

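The crops show the deck corners, handle ends, tray corners and knob disc clearly; next I triangulate them.

Run:
```python
from h import *
d=pickle.load(open("d0.pkl","rb"));S,D=d["scene"],d["side"]
np.set_printoptions(precision=3,suppress=True)
a=lambda p:(220+p[0]/3.6,120+p[1]/3); b=lambda p:(155+p[0]/3.2,170+p[1]/4.6)
P={"c-":((737,435),(693,143)),"c+":((512,560),(748,388)),"h1":((343,118),(245,118)),"h2":((470,192),(407,93)),"kn":((154,74),(83,227)),
"t1":((487,347),(515,240)),"t2":((620,412),(642,203)),"t3":((525,485),(682,320)),"t4":((392,412),(553,370)),"cov":((303,340),(483,360)),"cov2":((515,242),(448,130))}
Q={}
for k,(u,v) in P.items():
    q,e=tri(S,a(u),D,b(v));Q[k]=q;print(k,q,round(e,1))
    if k[0]=="t":Q[k]=(onz(S,a(u),68)+onz(D,b(v),68))/2;print("   ",onz(S,a(u),68),onz(D,b(v),68))
M={"c-":(-80,300,60),"c+":(80,300,60),"h1":(-61,0,132),"h2":(-61,100,132),"cov":(75,130,102),"cov2":(-75,130,102)}
m=np.array([M[k][:2] for k in M],float);w=np.array([Q[k][:2] for k in M])
mc,wc=m.mean(0),w.mean(0);X=(m-mc).T@(w-wc);yaw=np.arctan2(X[0,1]-X[1,0],X[0,0]+X[1,1])
R=np.array([[np.cos(yaw),-np.sin(yaw)],[np.sin(yaw),np.cos(yaw)]]);o=wc-R@mc
print("box",o,yaw,"res",((R@m.T).T+o-w).round(1).tolist())
k=Q["kn"];print("knob in box",R.T@(k[:2]-o),k[2])
t=[Q[f"t{i}"] for i in(1,2,3,4)];c=np.mean(t,0)
# t1->t2 spans -x direction(?) print edges in box frame
print("tray",c,R.T@(c[:2]-o),[ (R.T@(t[(i+1)%4]-t[i])[:2]).round(1) for i in range(4)])
pickle.dump((o,R,yaw),open("box.pkl","wb"))
```

```text
c- [422.4   285.433  55.417] 0.4
c+ [577.381 318.729  54.306] 1.1
h1 [505.458  -5.028 131.957] 0.4
h2 [479.728  95.234 130.345] 2.6
kn [585.273 -88.204 139.272] 1.9
t1 [505.222 166.499  64.815] 0.2
    [507.098 169.377  68.   ] [508.242 166.695  68.   ]
t2 [473.6   249.567  64.652] 3.0
    [473.995 250.81   68.   ] [479.111 249.969  68.   ]
t3 [545.996 276.701  61.962] 1.0
    [548.517 280.701  68.   ] [552.299 276.442  68.   ]
t4 [579.116 194.738  62.434] 4.3
    [579.598 197.457  68.   ] [586.752 195.803  68.   ]
cov [610.405 153.668 102.133] 5.9
cov2 [463.449 118.249  96.771] 6.2
box [564.071   9.164] 0.21675522189838106 res [[-1.0, -0.5], [0.3, 0.6], [-1.0, 1.1], [3.3, -1.5], [-1.0, -1.4], [-0.6, 1.7]]
knob in box [ -0.234 -99.65 ] 139.27166814130095
tray [529.451 223.407  68.   ] [ 12.266 216.675] [array([-12.7,  87.1]), array([78.2, 11.6]), array([ 14.4, -87.1]), array([-79.9, -11.7])]
```

Box origin is at about (564, 9), yaw 0.217. The tray sits at box (12, 217), turned +0.147 relative to the box. The tool always points down, so I'll push the knob with the outer finger of the open gripper, which reaches under the roof edge. First I turn so that tool x = box -x.

```bash
cat > st.py <<'E'
# usage: st.py bx by z yaw_rel_box : shares still to go (at present tool axes)
import sys;from h import *;from rig import ctrl
o,R,yaw=pickle.load(open("box.pkl","rb"));s=ctrl.sense();p=s["eef_pos"]
T=Ro.from_euler("xyz",s["tcp_rot"]).as_matrix();yw=np.arctan2(T[1,0],T[0,0])
b=R.T@(p[:2]-o);f=s["ft_force"];fb=R.T@f[:2]
print("t %.2f box %.1f %.1f z %.1f yawrel %.3f F %.1f %.1f %.1f w %.1f g %.1f"%(s["time"],*b,p[2],(yw-yaw)%(2*np.pi),*fb,f[2],s["grip_width"],s["grasp_force"]))
if len(sys.argv)>4:
    x,y,z,a=map(float,sys.argv[1:5]);w=o+R@[x,y];dl=T.T@(np.array([w[0],w[1],z])-p)
    da=(a-(yw-yaw)+np.pi)%(2*np.pi)-np.pi
    print("shares xyz",(dl/25).round(2),"turn",round(-np.degrees(da)/6,2))
E
python3 -m pendant '[[0,0,0,-1],[0,0,0,-1],[0,0,0,-1],[0,0,0,-1],[0,0,0,-1],[0,0,0,-1],[0,0,0,-1],[0,0,0,-1],[0,0,0,-1],[0,0,0,-1],[0,0,0,-1],[0,0,0,-1]]' 1
python3 -m pendant '[[0,0,0,-1],[0,0,0,-1],[0,0,0,-1],[0,0,0,-1],[0,0,0,-1],[0,0,0,0],[0,0,0,0]]'
python3 st.py 0 -32 180 3.1416
```

```text
time: 1.15
eef_pos: [622.5, 4.1, 229.7]
tcp_rot: [3.136, -0.008, 2.832]
ft_force: [-9.1, 23.2, 0.4]
grip_width: 85.7
grasp_force: 0.0
time: 1.73
eef_pos: [622.3, 9.1, 228.1]
tcp_rot: [3.127, -0.004, -2.926]
ft_force: [-2.9, 28.8, -5.4]
grip_width: 85.4
grasp_force: 0.0
t 1.73 box 56.8 -12.6 z 228.1 yawrel 3.140 F 3.3 28.8 -5.4 w 85.4 g 0.0
shares xyz [ 2.26 -0.81  1.92] turn -0.01
```

The force of 29 N in +y means the gripper's knuckles, level with the roof, touched its edge. I back off in +y at once.

```bash
python3 -m pendant '[[0,0.6,0,0],[0,0.8,0,0],[0.5,0.5,0,0],[0.8,0,0,0],[0.8,0,0,0],[0,0,0,0],[0,0,0,0]]'
python3 st.py 0 -32 180 3.1416
python3 - <<'E'
from rig import ctrl
import cv2,numpy as np
a=ctrl.snapshot("scene")["pixels"][0:260,60:440];b=ctrl.snapshot("side")["pixels"][60:320,20:400]
cv2.imwrite("pics/p1.png",cv2.resize(np.hstack([a,b]),(800,300))[:,:,::-1]*1)
E
```

```text
time: 2.32
eef_pos: [563.3, 35.5, 231.4]
tcp_rot: [-3.141, 0.0, -2.932]
ft_force: [0.3, -0.2, 0.2]
grip_width: 85.5
grasp_force: 0.0
t 2.32 box 5.0 25.9 z 231.4 yawrel 3.134 F 0.3 -0.3 0.2 w 85.5 g 0.0
shares xyz [ 0.18 -2.32  2.06] turn -0.07
```

View pics/p1.png

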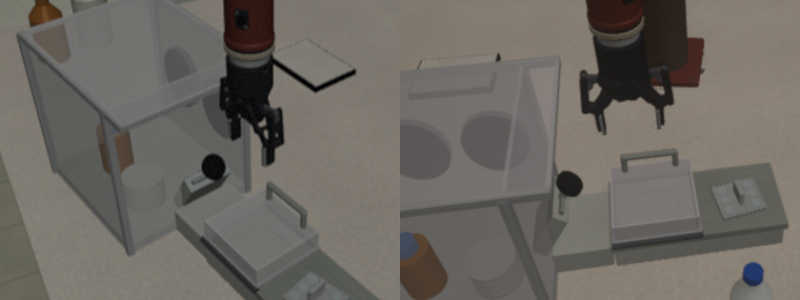

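The picture shows the knuckles about 67 mm out from the axis, with a narrower body and wrist above. So I descend first, keeping the knuckles below the roof, then move in.

```bash
python3 -m pendant '[[0.1,0,0.8,0],[0.1,0,0.8,0],[0,0,0.8,0],[0,-0.4,0.8,0],[0,-0.7,0.14,0],[0,-0.6,0,-0.07],[0,-0.13,0,0],[0,0,0,0],[0,0,0,0]]'
python3 st.py 0 -38 123.5 3.1416
python3 - <<'E'
from rig import ctrl
import cv2,numpy as np
a=ctrl.snapshot("scene")["pixels"][60:220,160:360];b=ctrl.snapshot("side")["pixels"][100:300,100:300]
cv2.imwrite("pics/p2.png",np.hstack([cv2.resize(a,(400,400)),cv2.resize(b,(400,400))])[:,:,::-1]*1)
E
```

```text
time: 3.17
eef_pos: [569.0, -10.1, 148.1]
tcp_rot: [3.141, 0.001, -2.926]
ft_force: [0.2, 0.5, 0.4]
grip_width: 85.1
grasp_force: 0.0
t 3.17 box 0.7 -19.9 z 148.1 yawrel 3.141 F 0.3 0.4 0.4 w 85.1 g 0.0
shares xyz [ 0.03 -0.73  0.98] turn -0.01
```

View pics/p2.png

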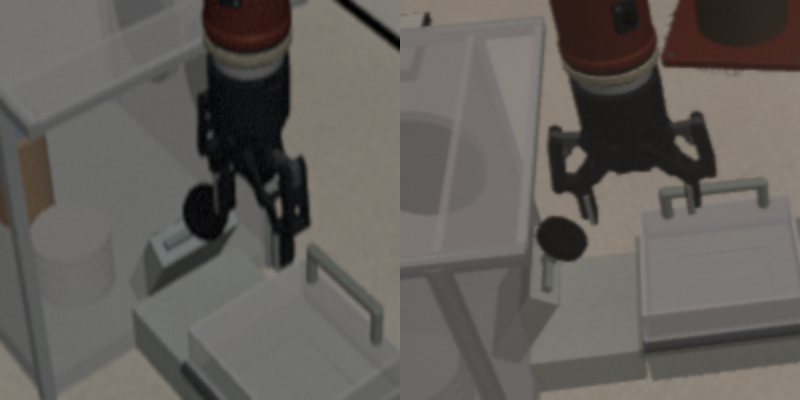

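The outer finger stands just above the knob on its +y side. I push along the slope in small steps.

```bash
for i in 1 2; do :; done; python3 -m pendant '[[0,-0.115,0.164,0],[0,-0.115,0.164,0],[0,-0.115,0.164,0],[0,0,0,0]]' >/dev/null; python3 st.py
python3 -m pendant '[[0,-0.115,0.164,0],[0,0,0,0]]' >/dev/null; python3 st.py
python3 -m pendant '[[0,-0.115,0.164,0],[0,0,0,0]]' >/dev/null; python3 st.py
```

```text
t 3.60 box -0.7 -28.6 z 134.2 yawrel 3.142 F 0.4 0.5 0.5 w 85.2 g 0.0
t 3.77 box -0.4 -31.7 z 130.5 yawrel 3.141 F -0.9 0.9 -0.5 w 85.6 g 0.0
t 3.93 box 0.1 -34.6 z 126.8 yawrel 3.141 F 0.3 0.4 0.2 w 85.7 g 0.1
```

```bash
python3 -m pendant '[[0,-0.115,0.164,0],[0,0,0,0]]' >/dev/null; python3 st.py
python3 -m pendant '[[0,-0.115,0.164,0],[0,0,0,0]]' >/dev/null; python3 st.py
python3 - <<'E'
from rig import ctrl
import cv2,numpy as np
a=ctrl.snapshot("scene")["pixels"][90:190,200:300];b=ctrl.snapshot("side")["pixels"][160:260,130:230]
cv2.imwrite("pics/p3.png",np.hstack([cv2.resize(a,(400,400)),cv2.resize(b,(400,400))])[:,:,::-1]*1)
E
```

```text
t 4.10 box 0.1 -37.4 z 122.8 yawrel 3.142 F 0.6 0.7 0.8 w 85.1 g 0.3
t 4.27 box 0.0 -40.4 z 118.6 yawrel 3.142 F -0.1 0.8 0.2 w 85.4 g 0.4
```

View pics/p3.png

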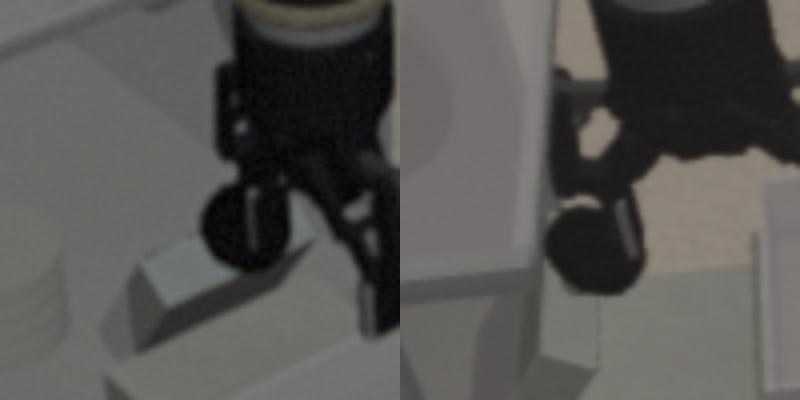

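The finger is in front of the knob face but shows no force yet. I go straight down until contact, to keep clear of the roof, then push along the slope.

```bash
for i in 1; do :; done; python3 -m pendant '[[0,0,0.14,0],[0,0,0,0]]' >/dev/null; python3 st.py
python3 -m pendant '[[0,0,0.14,0],[0,0,0,0]]' >/dev/null; python3 st.py
```

```text
t 4.53 box 0.5 -40.4 z 117.6 yawrel 3.141 F -5.3 2.6 11.9 w 85.6 g 5.4
t 4.70 box 0.7 -40.7 z 117.1 yawrel 3.141 F -14.4 7.5 28.8 w 85.4 g 14.4
```

```bash
python3 -m pendant '[[0,-0.05,0.07,0],[0,0,0,0],[0,0,0,0]]' >/dev/null; python3 st.py
python3 -m pendant '[[0,-0.05,0.07,0],[0,0,0,0],[0,0,0,0]]' >/dev/null; python3 st.py
python3 - <<'E'
from h import *;from rig import ctrl
d={n:ctrl.snapshot(n) for n in("scene","side")};pickle.dump(d,open("d1.pkl","wb"))
o=pickle.load(open("d0.pkl","rb"))
def bl(im,r):
    y0,y1,x0,x1=r;m=(im[y0:y1,x0:x1].max(2)<35).astype(np.uint8);n,l,st,c=cv2.connectedComponentsWithStats(m)
    i=1+st[1:,4].argmax();return c[i]+[x0,y0],st[i]
print(bl(o["scene"]["pixels"],(130,160,245,280)),bl(o["side"]["pixels"],(200,235,160,200)))
a=d["scene"]["pixels"][120:180,230:290];a0=o["scene"]["pixels"][120:180,230:290]
b=d["side"]["pixels"][190:250,150:210];b0=o["side"]["pixels"][190:250,150:210]
f=lambda i:cv2.convertScaleAbs(cv2.resize(i,(400,300)),alpha=2)
cv2.imwrite("pics/p4.png",np.vstack([np.hstack([f(a0),f(b0)]),np.hstack([f(a),f(b)])])[:,:,::-1])
E
```

```text
t 4.95 box 0.8 -40.8 z 117.0 yawrel 3.141 F -19.6 14.2 41.0 w 85.1 g 20.9
t 5.20 box 0.9 -41.0 z 116.8 yawrel 3.141 F -25.1 20.8 53.1 w 85.2 g 27.5
(array([262.496     , 144.61066667]), array([  7,   4,  22,  23, 375], dtype=int32)) (array([180.3489011 , 219.09065934]), array([  9,   9,  24,  21, 364], dtype=int32))
```

View pics/p4.png

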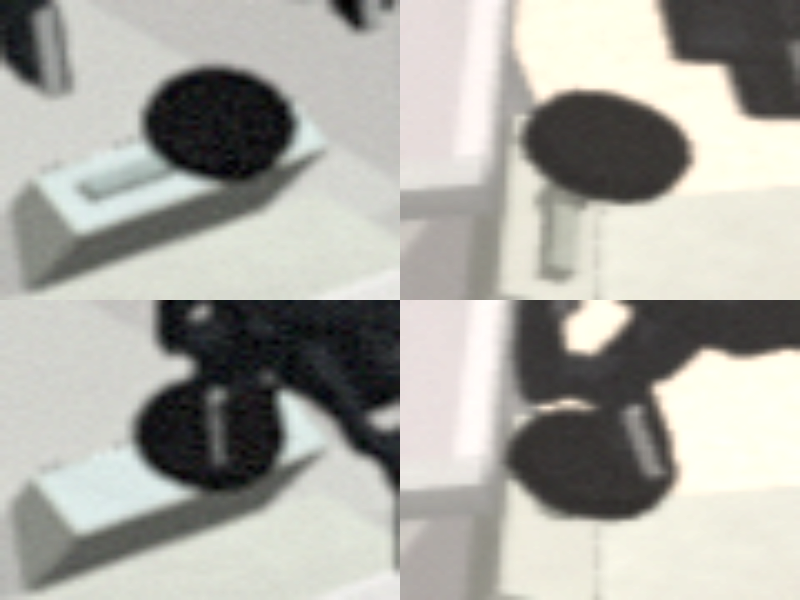

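The knob moved a few pixels and now resists firmly, at about 60 N along the slope with 0.2 mm of motion. I retreat along the slope and measure it again.

```bash
python3 -m pendant '[[0,0.2,-0.3,0],[0,0.25,-0.4,0],[0,0.5,-0.7,0],[0,0.5,-0.3,0],[0,0.7,0,0],[0,0.7,0,0],[0,0,0,0]]' >/dev/null; python3 st.py
python3 - <<'E'
from h import *;from rig import ctrl
o,R,_=pickle.load(open("box.pkl","rb"))
new={n:ctrl.snapshot(n) for n in("scene","side")};old=pickle.load(open("d0.pkl","rb"))
def bl(im,r,t):
    y0,y1,x0,x1=r;m=(im[y0:y1,x0:x1].max(2)<t).astype(np.uint8);n,l,st,c=cv2.connectedComponentsWithStats(m)
    i=1+st[1:,4].argmax();return c[i]+[x0,y0],st[i][:5]
for d in(old,new):
    a,s1=bl(d["scene"]["pixels"],(132,162,240,282),45);b,s2=bl(d["side"]["pixels"],(203,240,160,200),45)
    q,e=tri(d["scene"],a,d["side"],b);print(a,s1,b,s2,R.T@(q[:2]-o),q[2],e)
for n in("scene","side"):
    print(n,[proj(old[n],[*(o+R@[0,-100+.574*g]),140+.819*g]).round(1) for g in(0,10)])
E
```

```text
t 5.88 box -0.2 31.8 z 150.8 yawrel 3.144 F 0.3 -0.2 0.3 w 85.4 g 0.0
[262.62244898 144.79336735] [ 12   2  22  24 392] [180.35294118 219.09207161] [  9   6  24  21 391] [  -0.80257982 -100.6751403 ] 138.78966499808212 0.7350397054076927
[261.15206186 146.87886598] [ 10   4  22  24 388] [178.03100775 222.50387597] [  6   9  25  22 387] [  -0.96047394 -106.87940272] 130.1195905000394 0.3996231752853834
scene [array([262.4, 144.8]), array([263.8, 142.8])]
side [array([180.5, 218.7]), array([182.6, 215.3])]
```

Knob moved about 10 mm down the slope to a hard stop; the silhouette centroid is biased by the knob's thickness. I check that bias while moving to the cover handle.

```bash
python3 -m pendant '[[0,0.5,-0.6,0],[0,0,-0.8,0],[0,0,0,1],[0,0,0,1],[0,0,0,1],[0,0,0,1],[0,0,0,1],[0,0,0,1],[0,0,0,1],[0,0,0,1],[0,0,0,1],[0,0,0,1]]' >/dev/null
python3 -m pendant '[[0,0,0,1],[0,0,0,1],[0,0,0,1],[0,0,0,1],[0,0,0,1],[0,-0.6,0,0],[0,-0.7,0,0],[0,-0.7,0,0],[0,-0.4,0,0],[0,0,0,0],[0,0,0,0]]' -0.2 >/dev/null
python3 st.py -61 50 118 1.5708
python3 - <<'E'
from h import *;from rig import ctrl
o,R,_=pickle.load(open("box.pkl","rb"));d=pickle.load(open("d0.pkl","rb"))
n=np.array([0,.574,.819]);v=np.array([0,.819,-.574]);u=np.array([1,0,0])
for k in("scene","side"):
    P=[np.array([0,-100,140])+24*(np.cos(t)*u+np.sin(t)*v)-h*n for t in np.linspace(0,6.28,60) for h in(0,14)]
    p=np.array([proj(d[k],[*(o+R@q[:2]),q[2]]) for q in P],np.float32);M=cv2.moments(cv2.convexHull(p));print(k,M["m10"]/M["m00"],M["m01"]/M["m00"])
s=ctrl.snapshot("scene")["pixels"][60:260,200:440];b=ctrl.snapshot("side")["pixels"][80:280,140:380]
cv2.imwrite("pics/p5.png",np.hstack([cv2.resize(s,(400,333)),cv2.resize(b,(400,333))])[:,:,::-1])
E
```

```text
t 7.90 box -59.7 40.7 z 186.3 yawrel 1.570 F 0.7 0.1 0.8 w 34.1 g 0.0
shares xyz [ 0.37 -0.06  2.73] turn -0.01
scene 261.3828218489783 146.1371974269734
side 178.85798919218044 221.14526360990516
```

View pics/p5.png

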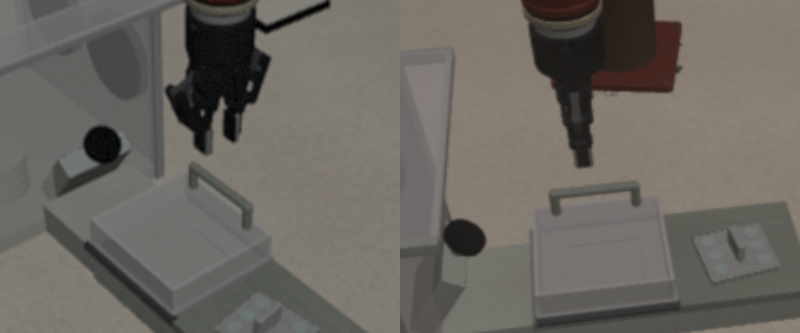

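The predicted shut silhouette (scene 261.4,146.1; side 178.9,221.1) matches the measurement, so the gate is shut. The fingers hang over the handle, straddling it. I descend and grip.

```bash
python3 -m pendant '[[0.37,-0.06,0.4,0],[0,0,0.8,0],[0,0,0.8,0],[0,0,0.5,0],[0,0,0.23,0],[0,0,0,0]]' >/dev/null; python3 st.py -61 50 118 1.5708
python3 -m pendant '[[0,0,0,0],[0,0,0,0],[0,0,0,0],[0,0,0,0],[0,0,0,0],[0,0,0,0]]' -1 35 >/dev/null; python3 st.py
```

```text
t 8.50 box -62.6 51.4 z 115.6 yawrel 1.571 F -0.9 0.1 -0.1 w 34.0 g 0.0
shares xyz [-0.06  0.06 -0.1 ] turn 0.0
t 9.00 box -59.0 50.6 z 119.0 yawrel 1.571 F 7.3 2.3 -7.2 w 10.2 g 35.0
```

```bash
python3 -m pendant '[[0,0.29,-0.45,0],[0,0.29,-0.45,0],[0,0.36,-0.39,0],[0,0.36,-0.39,0],[0,0,0,0]]' >/dev/null; python3 st.py -28.2 50 161 1.5708
python3 -m pendant '[[0,0.43,-0.32,0],[0,0.43,-0.32,0],[0,0.48,-0.24,0],[0,0.48,-0.24,0],[0,0,0,0]]' >/dev/null; python3 st.py 17 50 190 1.5708
```

```text
t 9.42 box -27.3 50.6 z 161.9 yawrel 1.571 F -0.8 1.6 2.2 w 10.3 g 35.4
shares xyz [-0.02 -0.04  0.03] turn 0.0
t 9.83 box 17.9 50.7 z 191.1 yawrel 1.571 F -4.7 3.0 13.6 w 10.8 g 37.2
shares xyz [-0.03 -0.04  0.04] turn 0.0
```

```bash
python3 -m pendant '[[0,0.51,-0.16,0],[0,0.51,-0.16,0],[0,0.53,-0.07,0],[0,0.53,-0.07,0],[0,0,0,0]]' >/dev/null; python3 st.py 69.4 50 201 1.5708
python3 -m pendant '[[0,0.53,0.03,0],[0,0.53,0.03,0],[0,0.52,0.12,0],[0,0,0,0]]' >/dev/null; python3 st.py 109 50 197 1.5708
python3 - <<'E'
from rig import ctrl
import cv2,numpy as np
a=ctrl.snapshot("scene")["pixels"][80:320,170:430];b=ctrl.snapshot("side")["pixels"][80:320,150:410]
cv2.imwrite("pics/p6.png",np.hstack([cv2.resize(a,(400,370)),cv2.resize(b,(400,370))])[:,:,::-1])
E
```

```text
t 10.25 box 70.8 50.7 z 202.2 yawrel 1.571 F -0.0 2.3 8.1 w 10.9 g 37.1
shares xyz [-0.03 -0.06  0.05] turn 0.0
t 10.58 box 111.0 50.8 z 197.3 yawrel 1.571 F 3.0 2.5 4.9 w 10.6 g 37.9
shares xyz [-0.03 -0.08  0.01] turn 0.0
```

View pics/p6.png

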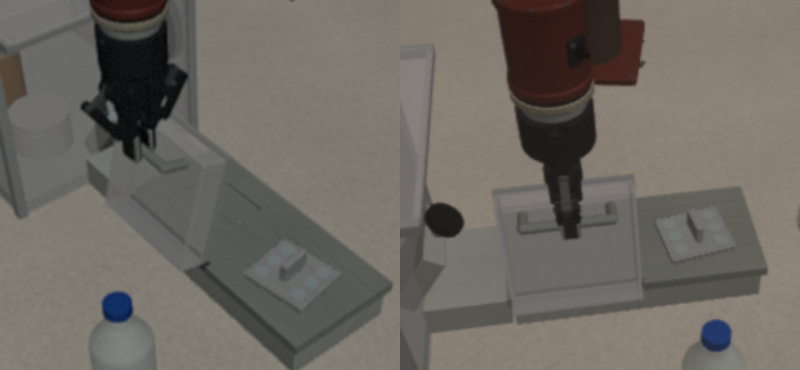

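The cover is swinging up cleanly, now at about 75°. I finish the arc to upright, open slightly and rise clear.

```bash
python3 -m pendant '[[0,0.52,0.12,0],[0,0.49,0.21,0],[0,0.47,0.21,0],[0,0,0,0],[0,0,0,0]]' >/dev/null; python3 st.py 147 50 183 1.5708
python3 -m pendant '[[0,0,0,0],[0,0,0,0],[0,0,0,0],[0,0,0,0]]' -0.5 >/dev/null; python3 st.py
python3 -m pendant '[[0,0,-0.2,0],[0,0,-0.4,0],[0,0,-0.8,0],[0,0,-1,0],[0,0,-0.6,0],[0,0,0,0]]'>/dev/null; python3 st.py 12 217 150 3.29
```

```text
t 11.10 box 146.8 50.9 z 182.9 yawrel 1.571 F 4.0 2.6 3.6 w 10.6 g 39.1
shares xyz [-0.04  0.01 -0.01] turn 0.0
t 11.43 box 144.3 50.2 z 180.9 yawrel 1.570 F -0.5 -0.4 -0.1 w 21.5 g 0.0
t 11.93 box 147.4 50.0 z 263.0 yawrel 1.571 F 0.5 -0.3 1.2 w 21.5 g 0.0
shares xyz [ 6.69 -5.45  4.46] turn -16.42
```

```bash
python3 -m pendant '[[0.95,-0.78,0,0],[0.95,-0.78,0,0],[0.95,-0.78,0,0],[0.96,-0.78,0,0],[0.96,-0.78,0,0],[0.96,-0.78,0,0],[0.96,-0.77,0,0],[0,0,0,-1],[0,0,0,-1],[0,0,0,-1],[0,0,0,-1],[0,0,0,-1]]' 0 >/dev/null
python3 -m pendant '[[0,0,0,-1],[0,0,0.3,-1],[0,0,0.3,-1],[0,0,0.4,-1],[0,0,0.4,-1],[0,0,0,-1],[0,0,0,-1],[0,0,0,-1],[0,0,0,-1],[0,0,0,-1],[0,0,0,-1],[0,0,0,-0.42]]' >/dev/null
python3 -m pendant '[[0,0,0,0],[0,0,0,0]]' >/dev/null
python3 st.py 12 217 80 3.289
python3 - <<'E'
from h import *;from rig import ctrl
o,R,_=pickle.load(open("box.pkl","rb"))
d={n:ctrl.snapshot(n) for n in("wrist","scene","side")};pickle.dump(d,open("d2.pkl","wb"))
np.set_printoptions(precision=1,suppress=True)
w=d["wrist"]
for q in [(12,217,94),(-30,172,68),(40,172,68),(12,250,68),(-80,300,60),(80,300,60)]: 
    p=proj(w,[*(o+R@q[:2]),q[2]]);print(q,p, w["pixels"][int(p[1]),int(p[0])] if 0<=p[0]<640 and 0<=p[1]<480 else "")
E
```

```text
t 14.10 box 8.6 217.7 z 221.2 yawrel 3.289 F -0.6 0.0 0.1 w 42.7 g 0.0
shares xyz [-0.13 -0.05  5.65] turn -0.0
(12, 217, 94) [313.3 233.7] [165 170 170]
(-30, 172, 68) [269.3 171.9] [136 142 137]
(40, 172, 68) [261.4 246.9] [135 141 136]
(12, 250, 68) [349.  230.2] [159 165 165]
(-80, 300, 60) [424.2 134.7] [191 187 174]
(80, 300, 60) [384.9 298.6] [190 185 172]
```

```bash
cat > tray.py <<'E'
from h import *
o,R,yaw=pickle.load(open("box.pkl","rb"))
def box(w,p,z): return R.T@(onz(w,p,z)[:2]-o)
def tray(w,guess,show=True):
    im=cv2.GaussianBlur(w["pixels"],(3,3),0).astype(int)
    v=im.mean(2);m=((v>149)&(v<205)&(im[:,:,0]-im[:,:,2]<5)).astype(np.uint8)
    m=cv2.morphologyEx(m,cv2.MORPH_CLOSE,np.ones((9,9)));m=cv2.morphologyEx(m,cv2.MORPH_OPEN,np.ones((7,7)))
    cs=cv2.findContours(m,0,2)[0];g=proj(w,[*(o+R@guess),68])
    c=[c for c in cs if cv2.pointPolygonTest(c,tuple(map(float,g)),False)>=0][0]
    P=np.array([box(w,q,68) for q in c[:,0]],np.float32);r=cv2.minAreaRect(P);print(r);return r
def pocket(w):   # brightness jumps along scan lines through the pocket on the deck plane
    v=cv2.GaussianBlur(w["pixels"],(3,3),0).mean(2).astype(np.float32)
    def scan(pts):
        p=np.array([proj(w,[*(o+R@q),60]) for q in pts],np.float32);return cv2.remap(v,p[:,:1],p[:,1:],1).ravel()
    for nm,mk,rg in(("y",lambda t,s:(s,t),(-15,115)),("x",lambda t,s:(t,50+s),(-65,65))):
        t=np.arange(*rg);prof=np.mean([scan([mk(a,s) for a in t]) for s in range(-25,26,5)],0)
        dv=np.diff(prof);i=np.argsort(-abs(dv))[:8];print(nm,[(int(t[k]),round(float(dv[k]),1)) for k in sorted(i)])
E
python3 - <<'E'
from tray import *
d=pickle.load(open("d2.pkl","rb"));tray(d["wrist"],(-10,185));pocket(d["wrist"])
pocket(d["scene"])
E
```

```text
((10.299674987792969, 213.41610717773438), (79.20037078857422, 89.30979919433594), 9.034806251525879)
y [(-2, -8.0), (-1, -16.4), (0, -5.8), (1, 14.6), (2, 14.3), (3, 3.6), (95, -4.1), (97, 4.3)]
x [(-43, -4.5), (-41, 4.7), (41, -4.6), (42, -12.8), (43, -9.7), (44, 6.3), (45, 12.5), (46, 7.6)]
y [(-14, -0.8), (-13, -1.0), (-12, -1.5), (-11, -1.7), (-10, -1.7), (-9, -1.7), (-8, -1.3), (-7, -0.8)]
x [(-45, -1.8), (-44, -2.0), (-43, -1.9), (-42, -1.2), (-39, 1.8), (-38, 2.1), (-37, 1.9), (-36, 1.3)]
```

Wrist view gives the tray at 79 x 89 mm with clear edges, and the pocket edges show a box offset of (+1.2, -2.4). I correct the box frame and close in on the fin.

```bash
python3 - <<'E'
import pickle,numpy as np
o,R,y=pickle.load(open("box.pkl","rb"));pickle.dump((o+R@[1.2,-2.4],R,y),open("box.pkl","wb"))
E
python3 st.py 9.1 215.8 120 3.300
```

```text
t 14.25 box 7.5 220.1 z 221.3 yawrel 3.289 F -1.0 -0.2 -0.4 w 42.4 g 0.0
shares xyz [-0.04 -0.18  4.05] turn -0.1
```

```bash
python3 -m pendant '[[-0.04,-0.18,0.8,-0.1],[0,0,1,0],[0,0,1,0],[0,0,0.8,0],[0,0,0.45,0],[0,0,0,0],[0,0,0,0]]' >/dev/null
python3 st.py 9.1 215.8 73 3.300
python3 - <<'E'
from tray import *;from rig import ctrl
w=ctrl.snapshot("wrist");cv2.imwrite("pics/w.png",w["pixels"][:,:,::-1]);tray(w,(-15,185));pocket(w)
E
```

```text
t 14.83 box 9.2 215.8 z 120.1 yawrel 3.300 F 0.3 -0.5 0.3 w 42.4 g 0.0
shares xyz [ 0.   -0.    1.88] turn 0.0
((8.644622802734375, 215.96380615234375), (78.81636810302734, 89.98833465576172), 9.118467330932617)
y [(15, 11.0), (16, 19.5), (17, 20.1), (18, 19.2), (19, 19.1), (20, 20.8), (21, 18.9), (22, 10.2)]
x [(-44, -6.4), (-43, 8.7), (40, -15.0), (41, -27.6), (42, 6.5), (43, 20.0), (44, 10.9), (45, 6.5)]
```

Closer view agrees: tray at (8.6, 216.0), 9.1°, and pocket x edges at about ±43. I descend and grip the fin.

```bash
python3 -m pendant '[[0,0,0.6,0],[0,0,0.6,0],[0,0,0.5,0],[0,0,0.18,0],[0,0,0,0]]' >/dev/null; python3 st.py
python3 -m pendant '[[0,0,0,0],[0,0,0,0],[0,0,0,0],[0,0,0,0],[0,0,0,0],[0,0,0,0],[0,0,0,0]]' -1 50 >/dev/null; python3 st.py 0 150 73 3.1416
```

```text
t 15.30 box 8.8 215.8 z 72.5 yawrel 3.301 F -0.3 0.3 0.2 w 42.7 g 0.0
t 15.88 box 10.3 216.0 z 74.4 yawrel 3.301 F 0.5 0.8 6.3 w 8.6 g 51.3
shares xyz [ 0.83 -2.54  0.06] turn 1.52
```

```bash
python3 -m pendant '[[0,-0.2,0,0.5],[0.2,-0.4,0,0.5],[0.3,-0.4,0,0.5],[0.2,-0.5,0,0.02],[0,-0.5,0,0],[0,-0.5,0,0],[0,0,0,0],[0,0,0,0]]' >/dev/null; python3 st.py 0 110 73 3.1416
python3 - <<'E'
from tray import *;from rig import ctrl
w=ctrl.snapshot("wrist");pocket(w)
try: tray(w,(-25,120))
except Exception as e: print(e)
try: tray(w,(-20,160))
except Exception as e: print(e)
E
```

```text
t 16.55 box -4.9 151.1 z 74.4 yawrel 3.141 F -0.5 -5.0 6.2 w 8.7 g 51.6
shares xyz [-0.2  -1.64  0.06] turn -0.0
y [(-14, 13.1), (-11, 13.0), (-8, 12.7), (2, -27.9), (4, 16.1), (5, 26.7), (103, 15.3), (104, 13.8)]
x [(-44, -7.0), (-43, 9.7), (39, -17.1), (40, -33.3), (41, -11.6), (42, 18.8), (43, 11.3), (53, -6.4)]
((-5.4862518310546875, 151.0145263671875), (80.34451293945312, 89.83456420898438), 0.02328047715127468)
((-5.4862518310546875, 151.0145263671875), (80.34451293945312, 89.83456420898438), 0.02328047715127468)
```

```bash
python3 -m pendant '[[-0.1,-0.3,0,0],[-0.1,-0.5,0,0],[0,-0.5,0,0],[0,-0.5,0,0],[0,-0.5,0,0],[0,-0.5,0,0],[0,-0.4,0,0],[0,0,0,0],[0,0,0,0]]' >/dev/null; python3 st.py 0 50.5 73 3.1416
python3 - <<'E'
from tray import *;from rig import ctrl
w=ctrl.snapshot("wrist");pocket(w)
try: tray(w,(-25,50))
except Exception as e: print(e)
E
```

```text
t 17.35 box -0.1 71.3 z 74.2 yawrel 3.141 F -1.2 -2.7 5.6 w 8.5 g 51.5
shares xyz [-0.   -0.83  0.05] turn -0.01
y [(2, -20.6), (3, 25.6), (24, 19.4), (62, -15.3), (64, 22.4), (65, 26.6), (76, -32.9), (77, -19.7)]
x [(-43, 8.7), (-42, -24.1), (-41, -19.3), (-40, 37.6), (-39, 29.2), (-5, 11.5), (25, -9.0), (34, -10.2)]
((-4.441219329833984, 71.45093536376953), (87.73899841308594, 90.04862976074219), 0.0008708903333172202)
```

```bash
python3 -m pendant '[[0,-0.3,0,0],[0,-0.3,0,0],[0,0,0,0]]' >/dev/null; python3 st.py
python3 -m pendant '[[0,-0.12,0.02,0],[0,-0.1,0.02,0],[0,0,0.02,0],[0,0,0.02,0],[0,0,0,0]]' >/dev/null; python3 st.py 0 50.5 70 3.1416
```

```text
t 17.65 box -0.3 57.0 z 73.8 yawrel 3.141 F -0.4 1.7 5.9 w 8.8 g 51.8
t 18.07 box -1.4 51.7 z 70.4 yawrel 3.142 F 0.1 -0.1 -0.3 w 9.1 g 50.6
shares xyz [-0.06 -0.05  0.02] turn 0.0
```

It dropped 4 mm. I press lightly to confirm it is seated and flat, then let go.

```bash
python3 -m pendant '[[0,0,0.06,0],[0,0,0.06,0],[0,0,0,0]]' >/dev/null; python3 st.py
python3 -m pendant '[[0,0,-0.04,0],[0,0,0,0],[0,0,0,0],[0,0,0,0],[0,0,0,0],[0,0,0,0],[0,0,0,0]]' 0 >/dev/null; python3 st.py
python3 -m pendant '[[0,0,-0.3,0],[0,0,-0.6,0],[0,0,-0.8,0],[0,0,-0.8,0],[0,0,0,0],[0,0,0,0]]' >/dev/null; python3 st.py
python3 - <<'E'
from tray import *;from rig import ctrl
w=ctrl.snapshot("wrist");pocket(w)
im=cv2.GaussianBlur(w["pixels"],(3,3),0).mean(2).astype(np.float32)
for z in(64,):
  for nm,mk,t in(("y-",lambda a,s:(s,a),np.arange(-5,15,.5)),("y+",lambda a,s:(s,a),np.arange(85,105,.5)),("x-",lambda a,s:(a,50+s),np.arange(-50,-32,.5)),("x+",lambda a,s:(a,50+s),np.arange(32,50,.5))):
    for s0 in(-28,28):
      pr=0
      for s in range(s0-6,s0+7,3):
        p=np.array([proj(w,[*(o+R@mk(a,s)),z]) for a in t],np.float32);pr=pr+cv2.remap(im,p[:,:1],p[:,1:],1).ravel()/5
      dv=np.diff(pr);i=sorted(np.argsort(-abs(dv))[:6]);print(nm,s0,[(float(t[k]),round(float(dv[k]),0)) for k in i])
E
```

```text
t 18.32 box -1.4 51.8 z 70.3 yawrel 3.142 F -13.8 2.0 21.8 w 8.9 g 53.6
t 18.90 box -0.9 52.0 z 68.8 yawrel 3.142 F 0.5 0.3 -0.0 w 42.6 g 0.0
t 19.40 box 0.5 51.7 z 133.4 yawrel 3.142 F -0.5 0.1 -0.1 w 43.1 g 0.0
y [(1, -10.9), (3, 11.3), (6, 14.2), (45, -10.7), (96, -28.7), (97, -30.5), (98, 16.3), (99, 20.2)]
x [(-44, -23.0), (-42, 36.9), (-41, 11.9), (39, -15.1), (40, -21.1), (41, -19.0), (43, 18.0), (44, 10.8)]
y- -28 [(2.0, -7.0), (2.5, -6.0), (3.5, 8.0), (4.0, 8.0), (6.5, 9.0), (7.0, 8.0)]
y- 28 [(2.0, -4.0), (2.5, -5.0), (4.0, 5.0), (5.5, -5.0), (13.5, -4.0), (14.0, -5.0)]
y+ -28 [(95.5, -17.0), (96.0, -23.0), (96.5, -14.0), (97.5, 14.0), (98.0, 14.0), (98.5, 8.0)]
y+ 28 [(95.5, -6.0), (96.0, -12.0), (96.5, -8.0), (97.5, 9.0), (98.0, 11.0), (98.5, 10.0)]
x- -28 [(-44.5, -11.0), (-44.0, -11.0), (-43.0, 14.0), (-42.5, 20.0), (-42.0, 14.0), (-41.5, 7.0)]
x- 28 [(-45.0, -9.0), (-44.5, -13.0), (-44.0, -9.0), (-43.0, 17.0), (-42.5, 20.0), (-42.0, 13.0)]
x+ -28 [(38.0, -7.0), (38.5, -10.0), (39.0, -8.0), (39.5, -6.0), (40.5, 6.0), (41.0, 9.0)]
x+ 28 [(37.0, -7.0), (37.5, -8.0), (38.0, -9.0), (38.5, -11.0), (39.0, -7.0), (41.0, 7.0)]
```

The tray sits inside the pocket with a narrow dark gap on all four sides. I rise clear and check numerically that the gate, cover and bystanders have not changed.

```bash
python3 -m pendant '[[0,0,-0.6,0],[0,0,-0.8,0],[0,0,-0.8,0],[0,0,-0.8,0],[0,0,-0.8,0],[0,0,0,0],[0,0,0,0]]' >/dev/null; python3 st.py
python3 - <<'E'
from tray import *;from rig import ctrl
d0,d2=[pickle.load(open(f"d{i}.pkl","rb")) for i in(0,2)]
for n in("scene","side"):
    s=ctrl.snapshot(n);a=s["pixels"].astype(int)
    P=lambda x,y,z:proj(s,[*(o+R@[x,y]),z])
    df=lambda r,b:float(np.percentile(abs(a-b)[r[0]:r[1],r[2]:r[3]].max(2),98))
    R_={"scene":{"bottle":(265,350,225,275),"rack":(345,460,355,460),"dish":(300,355,430,490)},"side":{"bottle":(285,362,330,376),"rack":(250,302,435,525),"dish":(200,238,405,452)}}[n]
    print(n,{k:df(r,d0[n]["pixels"].astype(int)) for k,r in R_.items()})
    def win(q,h=14): u,v=map(int,P(*q));return(v-h,v+h,u-h,u+h)
    print(" vs d2: handle ends",[df(win((147,y,196)),d2[n]["pixels"].astype(int)) for y in(0,100)],"cover rim",df(win((90,120,200)),d2[n]["pixels"].astype(int)),"knob",df(win((0,-103,136)),d2[n]["pixels"].astype(int)))
    # cover outline: bar pixel row vs prediction
    print(" handle predicted",[P(147,y,196).round(0) for y in(0,100)])
    r=(132,162,240,282) if n=="scene" else (203,240,160,200)
    m=(a[r[0]:r[1],r[2]:r[3]].max(2)<45).astype(np.uint8);_,_,st,c=cv2.connectedComponentsWithStats(m);i=1+st[1:,4].argmax();print(" knob",c[i]+[r[2],r[0]],st[i,4])
E
```

```text
t 20.03 box -0.6 52.0 z 226.4 yawrel 3.142 F 0.2 -0.2 -0.8 w 42.6 g 0.0
scene {'bottle': 5.0, 'rack': 8.0, 'dish': 4.0}
 vs d2: handle ends [6.0, 6.0] cover rim 8.0 knob 13.0
 handle predicted [array([226., 175.]), array([258., 203.])]
 knob [262.36860068 145.01023891] 293
side {'bottle': 4.0, 'rack': 5.0, 'dish': 4.0}
 vs d2: handle ends [5.0, 12.0] cover rim 3.0 knob 4.0
 handle predicted [array([230., 250.]), array([290., 243.])]
 knob [178.01036269 222.5492228 ] 386
```

```bash
python3 -c "
from rig import ctrl
print(ctrl.sign_off())"
```

```text
the job is handed in; nothing more can be done
None
```

The job is handed in at about 20 s: the gate was pushed about 10 mm down its slope to a firm stop, the cover was left upright, and the tray was slid into the pocket, seated flat and released, with nothing around it disturbed; early on the gripper touched the cabinet roof edge at up to about 29 N, below the 40 N limit.

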